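Nest the snack pans with their handles fanned

ROBOT

A 6-joint arm with a two-finger parallel gripper is mounted at the origin on the work surface. World frame = base frame: x ahead of the robot, y to its left, z up, the work surface at z = 0. Lengths are in m, angles in rad, forces in N, time in s.
With the tool pointing down it reaches from about 0.35 to 0.725 m from the base axis. Payload 6 kg.
Tool frame: the origin (TCP) lies on the front face of the gripper's body, between the roots of the fingers; the fingertips stand 73 mm ahead of it and the grasp point (between the pads) lies 54 mm ahead of it; z points along the fingers, y is the line along which they close (so a half turn about z gives the same grasp; the last joint's range is limited). The gripper opens to 85 mm and grips with 20 to 120 N. Pads are 22 mm wide; open, the fingers measure 114 mm over their backs; the gripper's body (76 mm by 85 mm) begins 54 mm behind the grasp point. The pads swing forward as they close: fully open they stand 13 mm farther back than shut.
Start: joints at [-1.008, 0.04, 0.085, 0, -1.615, -0.334], TCP at [0.136, -0.584, 0.304] pointing down, gripper open.
Joint ranges: [-2.56, 2.56], [-1.29, 2.01], [-1.08, 1.49], [-3.29, 1.98], [-2.81, -0.18], [-2.99, 2.99]. Speed limits (rad/s): [2.57, 2.57, 3.01, 3.14, 3.14, 3.14].

INTERFACE

Orientations are given as a rotation vector (axis times angle).
In Python, from cell import r gives the robot as it stands.
- The arm moves only by the tool apply_moves, never from a script. Its argument "rows" is a list of rows, each an object with "gripper": the opening in per cent of the stroke, from 0 (shut) to 100 (fully open); "delta_pos": the shift along the tool's x, y, z in m, a list of three; "twist": the turn about the tool's z in degrees. In form: [{"gripper": gripper, "delta_pos": [tx, ty, tz], "twist": twist}, ...]. A call has 1 to 5 rows; each row is the pose to reach, as a shift and turn from the pose commanded when the call began, along the tool's axes at that moment; what a row does not reach only later rows make up. A row lasts 1/8 s, in which the tool goes at most 62.5 mm and 10.7 degrees, less where a joint would pass 70% of its speed; a pose out of reach is approached as far as the arm can. A call with a gripper value outside its range is refused whole. The fingers move at their own pace and stop on an object; "newtons" is the grip in N (left out, the last holds). Time passes only in rows, so rows that repeat a pose let the fingers close. It gives the time, the measured TCP pose, the force, the opening and the grip force at its end, in the units of the state.
- r.read_state(): the state, without advancing time (a new reading comes with each control period).
- r.get_image(name): name is "scene" or "top" or "wrist"; returns the picture (384x512x3 uint8, red, green, blue); there is no depth.
- r.camera_params(name): a dict with "fovy" (degrees; the focal length in pixels is half the picture's height over the tangent of half this angle, whatever the lens; pixels are square), "cx", "cy" (the principal point, pixels), "eye" and "attitude" of the camera in the world. Camera axes: x right, y down, z forward; pixel columns grow to the right and rows downward; lengths in m; the calibration is good to about 2 mm. A picture is of the moment at which its call begins: read the wrist's pose just before it. camera_params takes no time and is no camera call; for the wrist camera it gives the pose at the moment of the call.
- r.close_job(): hands the job in; it is judged then, once.
The state is a dict: "time": time; "qpos": joint angles; "joint_vel": joint speeds; "joint_efforts": joint torques, N m; "eef_pos": TCP position; "tool_rot": TCP orientation; "force": force on the tool from outside, world axes, zero at the start; "torque": the same for the moment, N m; "finger_gap": opening from 0.0 (shut) to 1.0 (fully open); "gripper_force": force on a finger pad.
Only numpy, scipy, OpenCV 4.12 (cv2) and the standard library are available. Lean on these libraries where they do the work, as an engineer would, in place of code of your own. Each camera call takes 0.05 s, during which the arm holds its last target. There are 200 camera calls.

TASK

Tidy the three little snack pans on the windowsill into one nest: draw the yellow pan out from under the tablet stand, stand it on the open sill and let go of it, then take it again and set it down into the blue pan, and after that set the green pan into the yellow one, letting go of each once it sits flat on the base of the pan below. Fan the handles: yellow about 45 degrees round from blue, and green about 45 degrees on from yellow in the same direction, either way round. Set them in gently without dropping them, leave the blue pan about where it stands, and do not disturb the other things on the sill.

Things in the scene. Friction and masses are not known exactly. Their poses are not given: they have to be found in the camera images.
- large: Large blue pan: outer rim radius 40 mm, rim 44 mm high, handle from 40 to 120 mm off the axis; 0.34 kg, loose. Base 8 mm thick, wall 3 mm, base radius 3 mm under the rim's. Level wooden handle 14 x 14 mm along +x, its mid-height at rim height. Origin: centre of the underside.
- medium: Medium yellow pan: outer rim radius 31 mm, rim 46 mm high, handle from 31 to 106 mm; 0.15 to 0.3 kg. Starts with the handle under the stand's front edge, bowl in front. Gripped round the bowl it cannot be nested (no room for fingers). Base 8 mm thick, wall 3 mm, base radius 3 mm under the rim's. Level wooden handle 14 x 14 mm along +x, its mid-height at rim height. Origin: centre of the underside.
- small: Small green pan: outer rim radius 22 mm, rim 48 mm high, handle from 22 to 95 mm off the axis; 0.1 to 0.17 kg, loose. Base 8 mm thick, wall 3 mm, base radius 3 mm under the rim's. Level wooden handle 14 x 14 mm along +x, its mid-height at rim height. Origin: centre of the underside.
- medium_tip (a point): End of the medium pan's handle, 106 mm from its axis, at rim height (46 mm).
- small_tip (a point): End of the small pan's handle, 95 mm from its axis, at rim height (48 mm).
- stand: Low aluminium tablet stand with a black tablet on it, fixed. Origin on the sill under its middle. Deck 200 mm (y) by 130 mm (x) on side cheeks at y = +-97 mm, open in front (-x). Front edge at x = -66 mm: underside 64 mm, lip top 78 mm above the sill; the back is 94 mm high.
- remote: Grey plastic blinds remote 150 x 42 x 16 mm lying on the sill, long along its x, origin at the centre of its underside. Bystander.
- jar: Glass clamp-lid jar, radius 50 mm, 140 mm high, origin under its centre. Bystander.
- cup: Terracotta cup, rim radius 38 mm, 85 mm high, origin under its centre. Bystander.
- glasses_case: Black spectacle case 160 x 60 x 40 mm, long along its x, origin at the centre of its underside. Bystander.
Mind the look-alikes: they are no part of the job. Leave any red look-alike of the large alone.

How it is judged:
By the outcome, as a careful person would: the job done as asked, in the order asked, and still so for the second after the job is handed in, with the robot touching nothing.
It also fails if it takes over 72 s, if anything falls off the work surface, if the arm or the gripper's body presses on something with over 40 N, if the wrist force passes 120 N, or if a joint passes its speed limit or range.

## Working session

There is one attempt and no reset: what is moved stays moved. The work goes in short steps, Python scripts to look and compute and a tool call to move; the robot and the scene stay as the last step left them, time stands still between calls to the robot, and variables do not carry over. Pictures are saved under pics/ and viewed, at most 10 in all, crops included, and the job is handed in when it is done.

Besides the shell and the picture viewer there is one more tool, called after ">>>" as name(argument=value, ...), one argument or row to a line, values as JSON. apply_moves: Moves the arm, as the interface text tells. Its arguments: {"type":"object","properties":{"rows":{"type":"array"},"newtons":{"type":"number"}},"required":["rows"]}

```bash
mkdir -p pics; ls
python3 - <<'E'
from cell import r
import cv2,numpy as np
for n in("scene","top"):
    im=r.get_image(n); cv2.imwrite(f"pics/{n}0.png",im[:,:,::-1]); print(n,r.camera_params(n))
print(r.read_state()); print(r.camera_params("wrist"))
E
```

```text
pics
scene {'fovy': 48.84943880329968, 'cx': 253.55204051676643, 'cy': 196.57725044937112, 'eye': array([ 1.28518147, -0.86174785,  0.94306947]), 'attitude': array([-2.13197889, -0.81518407,  0.41833675])}
top {'fovy': 46.341271877320914, 'cx': 254.57942880640445, 'cy': 186.93990852852718, 'eye': array([ 0.26246286, -0.04040109,  1.56871744]), 'attitude': array([-2.15939552,  2.10381234, -0.22092233])}
{'time': 0.1, 'qpos': array([-1.00825694e+00,  4.07769666e-02,  8.39104010e-02, -3.64197648e-04,
       -1.61552356e+00, -3.33661141e-01]), 'joint_vel': array([ 7.10459606e-05, -1.21255369e-03,  1.18054808e-03,  2.82955381e-03,
        1.94670818e-04,  6.74801414e-04]), 'joint_efforts': array([-4.23584497e-03, -3.69343829e+01,  3.48283625e+01,  6.95168942e+00,
       -4.49998930e-03, -1.75504266e-05]), 'eef_pos': array([ 0.13613542, -0.58416768,  0.30297285]), 'tool_rot': array([ 3.58720324e-01, -3.12067937e+00, -2.50368887e-03]), 'force': array([ 0.87104316, -0.0832501 , -0.69076018]), 'torque': array([ 0.03351041, -0.00493331, -0.05544518]), 'gripper_force': 0.0, 'finger_gap': 1.0029920302184192}
{'fovy': 59.480373403210116, 'cx': 256.04200940107376, 'cy': 191.33670602390626, 'eye': array([ 0.05631768, -0.60271019,  0.37349277]), 'attitude': array([1.81343124, 2.28490533, 0.37722739])}
```

View pics/top0.png

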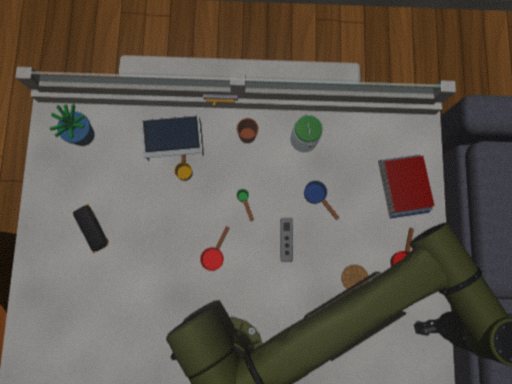

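View pics/scene0.png

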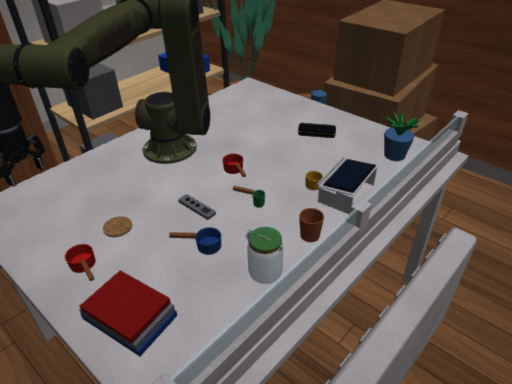

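The top view shows the yellow pan at (184,172) with its handle going up under the stand, green at (242,195) with its handle down-right, and blue at (315,191) with its handle down-right. The look-alikes are the red pans at (212,259) and (401,258), the green jar lid at (309,128), and the blue plant pot at (72,128). The pans I picked fit by colour, size and handle, and I'll confirm them in one enlarged crop.

```bash
cat > h.py <<'E'
from cell import r
import cv2,numpy as np
from scipy.spatial.transform import Rotation as R
def ray(P,u,v):
    f=192/np.tan(np.radians(P["fovy"])/2)
    d=np.stack([(np.asarray(u,float)-P["cx"])/f,(np.asarray(v,float)-P["cy"])/f,np.ones(np.shape(u))],-1)
    return d@R.from_rotvec(P["attitude"]).as_matrix().T
def onplane(P,u,v,z):
    d=ray(P,u,v); return P["eye"]+d*((z-P["eye"][2])/d[...,2])[...,None]
def proj(P,X):
    f=192/np.tan(np.radians(P["fovy"])/2)
    c=(np.asarray(X)-P["eye"])@R.from_rotvec(P["attitude"]).as_matrix()
    return c[...,:2]/c[...,2:]*f+[P["cx"],P["cy"]]
HSV={"yellow":((18,120,60),(32,255,255)),"green":((45,100,40),(80,255,255)),"blue":((105,100,40),(125,255,255)),"wood":((5,80,40),(17,230,220))}
def mask(im,c): return cv2.inRange(cv2.cvtColor(im,cv2.COLOR_RGB2HSV),*map(np.array,HSV[c]))
def blobs(m,amin=15):
    n,l,s,c=cv2.connectedComponentsWithStats(m)
    return [(i,s[i],c[i],l==i) for i in range(1,n) if s[i][4]>=amin]
E
python3 - <<'E'
from h import *
im=cv2.imread("pics/top0.png")[:,:,::-1].copy(); P=r.camera_params("top")
for c,z in(("yellow",.046),("green",.048),("blue",.044),("wood",.046)):
    for i,s,ce,m in blobs(mask(im,c)):
        if 100<ce[1]<300 and 100<ce[0]<360:
            v,u=np.nonzero(m); w=onplane(P,u,v,z)[:,:2]
            k=w-w.mean(0); e=np.linalg.svd(k,full_matrices=False)[2][0]
            print(c,s,ce.round(1),w.mean(0).round(3),"ext",np.ptp(w,0).round(3),"axis",np.degrees(np.arctan2(e[1],e[0])).round(),np.ptp(k@e).round(3))
cr=im[100:270,130:350]; cv2.imwrite("pics/crop0.png",cv2.resize(cr,None,fx=3.5,fy=3.5,interpolation=cv2.INTER_CUBIC)[:,:,::-1])
E
```

```text
yellow [206  99  29   7  92] [219.9 100.5] [0.863 0.065] ext [0.025 0.1  ] axis -88.0 0.1
yellow [175 162  17  18 222] [183.4 170.9] [0.601 0.182] ext [0.061 0.056] axis -170.0 0.062
green [296 116  26  25 459] [308.2 128. ] [ 0.769 -0.251] ext [0.089 0.089] axis -78.0 0.091
green [238 192  10   9  73] [242.4 195.8] [ 0.519 -0.025] ext [0.028 0.031] axis -63.0 0.034
blue [305 182  21  21 314] [314.5 192.4] [ 0.539 -0.274] ext [0.07  0.069] axis -103.0 0.072
wood [237 118  21  24 335] [247.3 129.3] [ 0.758 -0.036] ext [0.085 0.071] axis 168.0 0.086
wood [181 155   4   8  24] [182.9 158.5] [0.645 0.186] ext [0.025 0.01 ] axis 179.0 0.025
wood [244 201   9  20  67] [248. 210.] [ 0.471 -0.046] ext [0.065 0.029] axis -159.0 0.07
wood [322 200  17  19  73] [330.  209.1] [ 0.481 -0.327] ext [0.061 0.055] axis -141.0 0.078
wood [216 227  13  22  75] [222.  237.3] [0.376 0.04 ] ext [0.072 0.038] axis 155.0 0.078
wood [342 265  26  24 416] [353.1 275.5] [ 0.259 -0.403] ext [0.076 0.084] axis -57.0 0.087
```

View pics/crop0.png

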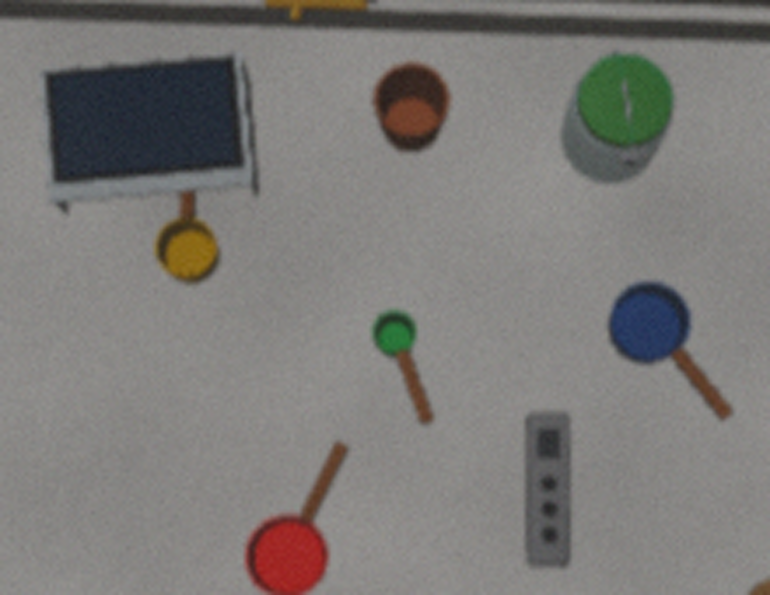

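The crop confirms them: yellow bowl at (187,250), handle running under the stand lip; green at (395,333); blue at (650,322). Next I'll work out the move to a viewing pose over the yellow pan.

```bash
cat >> h.py <<'E'
def st():
    s=r.read_state(); M=R.from_rotvec(s["tool_rot"]).as_matrix(); return s,M,np.degrees(np.arctan2(M[1,0],M[0,0]))
def go(x,y,z,psi=None):
    "tool-frame shift and twist to a TCP pose"
    s,M,p=st(); d=M.T@(np.array([x,y,z])-s["eef_pos"])
    tw=None if psi is None else -((psi-p+180)%360-180)
    print("t",round(s["time"],2),"at",s["eef_pos"].round(4),"psi",round(p,1),"-> d",d.round(4),"twist",tw if tw is None else round(tw,1),"tilt",np.degrees(np.arccos(-M[2,2])).round(2))
E
python3 - <<'E'
from h import *
s,M,p=st(); P=r.camera_params("wrist")
C=R.from_rotvec(P["attitude"]).as_matrix()
print("cam in tool",(M.T@(P["eye"]-s["eef_pos"])).round(3),"fwd",(M.T@C[:,2]).round(3),"right",(M.T@C[:,0]).round(3))
go(.56,.18,.28,0)
E
```

```text
cam in tool [ 0.082  0.    -0.071] fwd [-0.32   0.001  0.947] right [ 0.001  1.    -0.   ]
t 0.1 at [ 0.1361 -0.5842  0.303 ] psi -166.9 -> d [-0.5862  0.648   0.0239] twist -166.9 tilt 0.09
```

>>> apply_moves(
  rows=[
    {"gripper": 100,"delta_pos": [-0.037,0.04,0.001],"twist": -10.4},
    {"gripper": 100,"delta_pos": [-0.073,0.081,0.002],"twist": -20.8},
    {"gripper": 100,"delta_pos": [-0.11,0.121,0.003],"twist": -31.2},
    {"gripper": 100,"delta_pos": [-0.147,0.162,0.004],"twist": -41.6},
    {"gripper": 100,"delta_pos": [-0.183,0.202,0.005],"twist": -52},
  ],
)

```text
time: 0.72
eef_pos: [0.2689, -0.3445, 0.2985]
tool_rot: [-1.698, 2.643, 0.001]
force: [1.9, 0.1, 1.3]
finger_gap: 0.998
gripper_force: 0.0
```

>>> apply_moves(
  rows=[
    {"gripper": 100,"delta_pos": [-0.054,-0.004,0.001],"twist": -10.4},
    {"gripper": 100,"delta_pos": [-0.109,-0.008,0.002],"twist": -20.8},
    {"gripper": 100,"delta_pos": [-0.163,-0.011,0.003],"twist": -31.2},
    {"gripper": 100,"delta_pos": [-0.218,-0.015,0.004],"twist": -41.6},
    {"gripper": 100,"delta_pos": [-0.272,-0.019,0.005],"twist": -52},
  ],
)

```text
time: 1.35
eef_pos: [0.4006, -0.1055, 0.2938]
tool_rot: [-2.685, 1.63, -0.0]
force: [0.8, -0.5, 0.3]
finger_gap: 0.998
gripper_force: 0.0
```

>>> apply_moves(
  rows=[
    {"gripper": 100,"delta_pos": [-0.03,-0.045,0.001],"twist": -10.4},
    {"gripper": 100,"delta_pos": [-0.061,-0.091,0.002],"twist": -20.8},
    {"gripper": 100,"delta_pos": [-0.091,-0.136,0.003],"twist": -31.2},
    {"gripper": 100,"delta_pos": [-0.122,-0.181,0.004],"twist": -41.6},
    {"gripper": 100,"delta_pos": [-0.152,-0.226,0.005],"twist": -52},
  ],
)

```text
time: 1.98
eef_pos: [0.5326, 0.1327, 0.2885]
tool_rot: [3.128, -0.288, -0.001]
force: [1.0, -0.1, 1.2]
finger_gap: 1.002
gripper_force: 0.0
```

```bash
python3 -c "
from h import *
go(.58,.18,.28,0)"
```

```text
t 1.98 at [0.5326 0.1327 0.2885] psi -10.5 -> d [ 0.0379 -0.0551  0.0085] twist -10.5 tilt 0.02
```

>>> apply_moves(
  rows=[
    {"gripper": 100,"delta_pos": [0.038,-0.055,0.008],"twist": -10.4},
    {"gripper": 100,"delta_pos": [0.038,-0.055,0.008],"twist": -10.4},
  ],
)

```text
time: 2.22
eef_pos: [0.5808, 0.1804, 0.275]
tool_rot: [3.138, -0.008, -0.013]
force: [-0.7, -1.0, -1.0]
finger_gap: 0.999
gripper_force: 0.0
```

```bash
cat >> h.py <<'E'
def rim(im,P,c,zr,rad,near=None):
    "rim centre: colour blob -> hull on rim plane -> enclosing circle; upper rim visible in full"
    m=mask(im,c); B=blobs(m,200)
    for i,s,ce,k in B:
        cn=max(cv2.findContours(k.astype(np.uint8),cv2.RETR_EXTERNAL,cv2.CHAIN_APPROX_NONE)[0],key=len)[:,0]
        w=onplane(P,cn[:,0],cn[:,1],zr)[:,:2]
        (x,y),q=cv2.minEnclosingCircle(w.astype(np.float32)*1000)
        print(c,"px",ce.round(),"area",s[4],"encl",round(x/1000,4),round(y/1000,4),"r",round(q,1),"want",rad,"xr",w.min(0).round(4),w.max(0).round(4))
def wood(im,P,z):
    for i,s,ce,k in blobs(mask(im,"wood"),150):
        v,u=np.nonzero(k); w=onplane(P,u,v,z)[:,:2]; a=w-w.mean(0); e=np.linalg.svd(a,full_matrices=False)[2][0]; t=a@e
        print("wood px",ce.round(),"n",s[4],"c",w.mean(0).round(4),"ang",np.degrees(np.arctan2(e[1],e[0])).round(1),"ends",(w.mean(0)+e*t.min()).round(4),(w.mean(0)+e*t.max()).round(4))
E
python3 - <<'E'
from h import *
go(.58,.18,.28,0); P=r.camera_params("wrist"); im=r.get_image("wrist"); cv2.imwrite("pics/w1.png",im[:,:,::-1])
rim(im,P,"yellow",.046,31); wood(im,P,.053)
E
```

```text
t 2.23 at [0.5808 0.1804 0.275 ] psi -0.3 -> d [-0.0008  0.0004 -0.0049] twist -0.3 tilt 0.52
yellow px [254. 145.] area 3107 encl 0.6029 0.1829 r 30.9 want 31 xr [0.5726 0.1527] [0.6327 0.2131]
wood px [252. 103.] n 357 c [0.6417 0.1831] ang 178.2 ends [0.6515 0.1828] [0.6317 0.1834]
wood px [480. 275.] n 873 c [ 0.4714 -0.0462] ang -158.1 ends [ 0.5062 -0.0322] [ 0.4341 -0.0613]
```

View pics/w1.png

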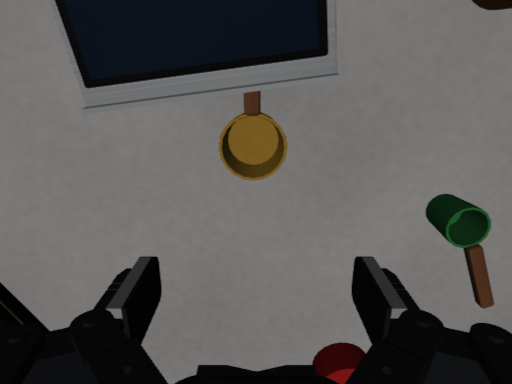

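The wrist view shows the yellow rim at (254,145), fitting r = 30.9 mm against 31 at (0.603, 0.183). Its handle points along +x, and the lip edge is near x ≈ 0.65. I'll grip round the bowl and draw it out.

>>> apply_moves(
  rows=[
    {"gripper": 100,"delta_pos": [0.022,-0.002,0.05],"twist": 0},
    {"gripper": 100,"delta_pos": [0.022,-0.003,0.1],"twist": 0},
    {"gripper": 100,"delta_pos": [0.022,-0.003,0.15],"twist": 0},
    {"gripper": 100,"delta_pos": [0.022,-0.003,0.192],"twist": 0},
    {"gripper": 100,"delta_pos": [0.022,-0.003,0.195],"twist": 0},
  ],
)

```text
time: 2.9
eef_pos: [0.6, 0.179, 0.0834]
tool_rot: [3.139, -0.016, -0.007]
force: [0.4, 0.3, 0.2]
finger_gap: 1.003
gripper_force: 0.0
```

Run:
```python
from h import *
go(.603,.183,.084,0); P=r.camera_params("wrist"); im=r.get_image("wrist")
rim(im,P,"yellow",.046,31)
```

```text
t 2.9 at [0.6    0.179  0.0834] psi -0.6 -> d [ 0.003  -0.0041 -0.0006] twist -0.6 tilt 0.3
yellow px [250. 290.] area 17865 encl 0.607 0.1809 r 35.9 want 31 xr [0.5717 0.1524] [0.641  0.2135]
```

>>> apply_moves(
  rows=[
    {"gripper": 100,"delta_pos": [0.003,-0.004,0],"twist": 0},
    {"gripper": 100,"delta_pos": [0.003,-0.004,0],"twist": 0},
    {"gripper": 50,"delta_pos": [0.003,-0.004,0],"twist": 0},
    {"gripper": 50,"delta_pos": [0.003,-0.004,0],"twist": 0},
    {"gripper": 50,"delta_pos": [0.003,-0.004,0],"twist": 0},
  ],
  newtons=30,
)

```text
time: 3.58
eef_pos: [0.6053, 0.1845, 0.0875]
tool_rot: [-3.141, 0.013, -0.002]
force: [-2.5, -1.0, 4.9]
finger_gap: 0.713
gripper_force: 32.1
```

>>> apply_moves(
  rows=[
    {"gripper": 50,"delta_pos": [0,0,0],"twist": 0},
    {"gripper": 50,"delta_pos": [0,0,0],"twist": 0},
    {"gripper": 50,"delta_pos": [0,0,-0.004],"twist": 0},
    {"gripper": 50,"delta_pos": [0,0,-0.004],"twist": 0},
  ],
)

```text
time: 4.08
eef_pos: [0.6048, 0.1846, 0.0897]
tool_rot: [-3.141, 0.014, 0.001]
force: [0.7, 0.4, -2.2]
finger_gap: 0.718
gripper_force: 33.0
```

>>> apply_moves(
  rows=[
    {"gripper": 50,"delta_pos": [-0.02,0,0],"twist": 0},
    {"gripper": 50,"delta_pos": [-0.05,0,0],"twist": 0},
    {"gripper": 50,"delta_pos": [-0.085,0,0],"twist": 0},
    {"gripper": 50,"delta_pos": [-0.115,0,0],"twist": 0},
    {"gripper": 50,"delta_pos": [-0.135,0,0],"twist": 0},
  ],
)

```text
time: 4.7
eef_pos: [0.4685, 0.1856, 0.0894]
tool_rot: [-3.142, 0.013, 0.001]
force: [-0.2, 0.2, -1.9]
finger_gap: 0.714
gripper_force: 33.1
```

>>> apply_moves(
  rows=[
    {"gripper": 50,"delta_pos": [-0.005,0,0],"twist": 0},
    {"gripper": 50,"delta_pos": [-0.005,0,0.002],"twist": 0},
    {"gripper": 50,"delta_pos": [-0.005,0,0.004],"twist": 0},
    {"gripper": 50,"delta_pos": [-0.005,0,0.005],"twist": 0},
    {"gripper": 50,"delta_pos": [-0.005,0,0.005],"twist": 0},
  ],
)

```text
time: 5.32
eef_pos: [0.4658, 0.186, 0.0877]
tool_rot: [3.141, -0.013, 0.001]
force: [-11.7, -1.6, 16.6]
finger_gap: 0.713
gripper_force: 34.2
```

```bash
python3 -c "
from h import *
go(.463,.184,.084,0);s=r.read_state();print(s['force'],s['finger_gap'])"
```

```text
t 5.33 at [0.4658 0.186  0.0877] psi -0.5 -> d [-0.0028  0.002   0.0037] twist -0.5 tilt 0.05
[-11.74837366  -1.62477895  16.56619773] 0.7133017759482395
```

>>> apply_moves(
  rows=[
    {"gripper": 50,"delta_pos": [0.003,0,-0.002],"twist": 0},
    {"gripper": 100,"delta_pos": [0.003,0,-0.002],"twist": 0},
    {"gripper": 100,"delta_pos": [0.003,0,-0.002],"twist": 0},
    {"gripper": 100,"delta_pos": [0.003,0,-0.002],"twist": 0},
    {"gripper": 100,"delta_pos": [0.003,0,-0.002],"twist": 0},
  ],
)

```text
time: 5.95
eef_pos: [0.4679, 0.1857, 0.0868]
tool_rot: [3.141, -0.014, -0.0]
force: [0.7, -0.3, 0.9]
finger_gap: 1.0
gripper_force: 0.0
```

>>> apply_moves(
  rows=[
    {"gripper": 100,"delta_pos": [0,0,-0.03],"twist": 0},
    {"gripper": 100,"delta_pos": [0,0,-0.08],"twist": 0},
    {"gripper": 40,"delta_pos": [0.02,0,-0.13],"twist": 0},
    {"gripper": 40,"delta_pos": [0.055,0,-0.13],"twist": 0},
    {"gripper": 40,"delta_pos": [0.055,0,-0.13],"twist": 0},
  ],
)

```text
time: 6.58
eef_pos: [0.524, 0.1851, 0.2164]
tool_rot: [3.141, -0.016, -0.001]
force: [-1.0, -0.2, -0.5]
finger_gap: 0.401
gripper_force: 0.0
```

Run:
```python
from h import *
P=r.camera_params("wrist"); im=r.get_image("wrist"); cv2.imwrite("pics/w2.png",im[:,:,::-1])
rim(im,P,"yellow",.046,31); wood(im,P,.053); go(.525,.184,.100,0)
```

```text
yellow px [259. 257.] area 3422 encl 0.4728 0.1866 r 37.3 want 31 xr [0.4358 0.1565] [0.5093 0.2157]
wood px [254. 180.] n 1855 c [0.5358 0.1865] ang -179.9 ends [0.5724 0.1865] [0.4964 0.1864]
wood px [444. 323.] n 320 c [0.4087 0.0277] ang -161.4 ends [0.4202 0.0315] [0.3963 0.0235]
t 6.62 at [0.5231 0.185  0.216 ] psi -0.6 -> d [0.0021 0.0009 0.116 ] twist -0.6 tilt 0.1
```

View pics/w2.png

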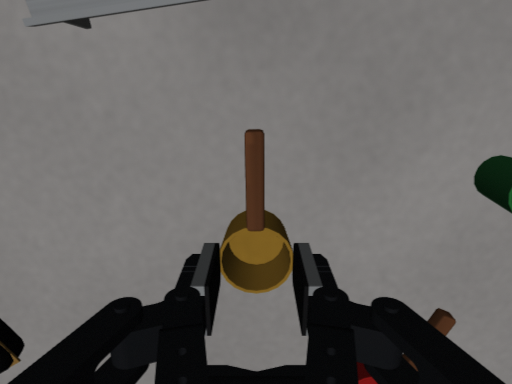

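The yellow pan stands free on the sill with its handle along +x at y = 0.1865 and its axis at about (0.466, 0.1865). The bowl is at (256,255) and the handle tip at (254,131). I'll regrasp the handle 62 mm from the axis.

>>> apply_moves(
  rows=[
    {"gripper": 40,"delta_pos": [0.004,-0.002,0.03],"twist": 0},
    {"gripper": 40,"delta_pos": [0.004,-0.002,0.08],"twist": 0},
    {"gripper": 40,"delta_pos": [0.004,-0.002,0.115],"twist": 0},
    {"gripper": 40,"delta_pos": [0.004,-0.002,0.115],"twist": 0},
    {"gripper": 40,"delta_pos": [0.004,-0.002,0.115],"twist": 0},
  ],
)

```text
time: 7.25
eef_pos: [0.5274, 0.1876, 0.1039]
tool_rot: [-3.141, 0.012, -0.004]
force: [-0.7, -0.8, 1.0]
finger_gap: 0.397
gripper_force: 0.0
```

>>> apply_moves(
  rows=[
    {"gripper": 5,"delta_pos": [0,0,0],"twist": 0},
    {"gripper": 5,"delta_pos": [0,0,0],"twist": 0},
    {"gripper": 5,"delta_pos": [0,0,0],"twist": 0},
    {"gripper": 5,"delta_pos": [0,0,0],"twist": 0},
  ],
  newtons=90,
)

```text
time: 7.75
eef_pos: [0.5278, 0.1877, 0.1041]
tool_rot: [-3.14, 0.013, -0.005]
force: [-0.3, 1.4, 6.0]
finger_gap: 0.141
gripper_force: 88.2
```

```bash
python3 -c "
from h import *
go(.5275,.1865,.100,0)"
```

```text
t 7.75 at [0.5278 0.1877 0.1041] psi -0.5 -> d [-0.0003  0.0012  0.0041] twist -0.5 tilt 0.19
```

>>> apply_moves(
  rows=[
    {"gripper": 5,"delta_pos": [0,0,-0.01],"twist": 0},
    {"gripper": 5,"delta_pos": [0,0,-0.03],"twist": 0},
    {"gripper": 5,"delta_pos": [0,0,-0.07],"twist": 0},
    {"gripper": 5,"delta_pos": [0,0,-0.11],"twist": 0},
    {"gripper": 5,"delta_pos": [0,0,-0.15],"twist": 0},
  ],
)

```text
time: 8.38
eef_pos: [0.5266, 0.1871, 0.2531]
tool_rot: [-3.141, 0.013, 0.001]
force: [0.1, -0.7, -1.6]
finger_gap: 0.138
gripper_force: 87.7
```

>>> apply_moves(
  rows=[
    {"gripper": 5,"delta_pos": [0.001,0.03,-0.01],"twist": 7},
    {"gripper": 5,"delta_pos": [0.002,0.07,-0.02],"twist": 17},
    {"gripper": 5,"delta_pos": [0.003,0.11,-0.03],"twist": 27},
    {"gripper": 5,"delta_pos": [0.005,0.15,-0.04],"twist": 37},
    {"gripper": 5,"delta_pos": [0.006,0.2,-0.045],"twist": 47},
  ],
)

```text
time: 9.0
eef_pos: [0.531, -0.0138, 0.2975]
tool_rot: [-2.872, 1.272, 0.0]
force: [0.4, 0.1, -1.9]
finger_gap: 0.144
gripper_force: 87.9
```

>>> apply_moves(
  rows=[
    {"gripper": 5,"delta_pos": [0.03,0.026,0],"twist": 9},
    {"gripper": 5,"delta_pos": [0.06,0.052,0],"twist": 19},
    {"gripper": 5,"delta_pos": [0.09,0.08,0],"twist": 29},
    {"gripper": 5,"delta_pos": [0.125,0.11,0],"twist": 39},
    {"gripper": 5,"delta_pos": [0.15,0.13,0],"twist": 46},
  ],
)

```text
time: 9.62
eef_pos: [0.5362, -0.213, 0.2967]
tool_rot: [2.146, -2.294, -0.001]
force: [0.5, 0.1, -1.9]
finger_gap: 0.14
gripper_force: 87.9
```

>>> apply_moves(
  rows=[
    {"gripper": 5,"delta_pos": [0,0,0],"twist": 0},
    {"gripper": 5,"delta_pos": [0,0,0],"twist": 0},
  ],
)

```text
time: 9.88
eef_pos: [0.5366, -0.211, 0.2966]
tool_rot: [2.154, -2.287, -0.001]
force: [0.3, 1.0, -1.9]
finger_gap: 0.143
gripper_force: 87.8
```

Run:
```python
from h import *
P=r.camera_params("wrist"); im=r.get_image("wrist"); cv2.imwrite("pics/w3.png",im[:,:,::-1])
go(.541,-.214,.30,-94)
rim(im,P,"blue",.044,40); wood(im,P,.051); print(r.read_state()["force"])
```

```text
t 9.93 at [ 0.5367 -0.2106  0.2968] psi -93.4 -> d [ 0.0031 -0.0045 -0.0032] twist 0.6 tilt 0.03
blue px [248.  91.] area 4692 encl 0.5418 -0.279 r 39.5 want 40 xr [ 0.5029 -0.3184] [ 0.5811 -0.24  ]
wood px [312.  32.] n 1477 c [ 0.4822 -0.3271] ang 37.9 ends [ 0.4495 -0.3526] [ 0.5126 -0.3034]
wood px [256. 261.] n 5023 c [ 0.5433 -0.1054] ang 87.1 ends [ 0.5389 -0.1939] [0.5487 0.0028]
wood px [ 51. 334.] n 453 c [ 0.7867 -0.0256] ang 31.5 ends [ 0.7516 -0.0471] [ 0.824  -0.0027]
[-0.42858868 -0.22127505 -1.93372357]
```

View pics/w3.png

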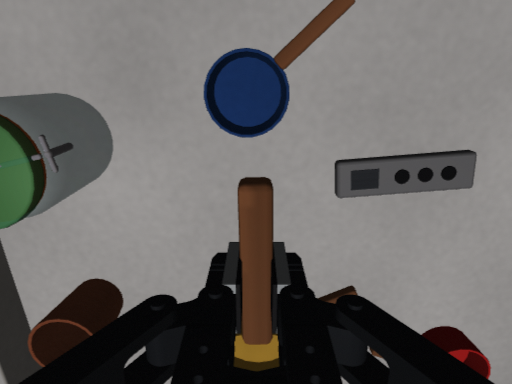

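The blue rim is at (247,92), r = 39.5 against 40, centre (0.542, -0.279), with its handle at about -142°. The held handle lines up with the tool, its tip at (256,178). I'll check the held offset from that tip pixel.

Run:
```python
from h import *
P=r.camera_params("wrist"); s,M,p=st()
m=cv2.imread("pics/w3.png")[:,:,::-1].copy(); k=mask(m,"wood"); k[:,:225]=0;k[:,287:]=0;k[:150]=0;k[345:]=0
v,u=np.nonzero(k); print(v.min(),v.max(),[(q,u[v==q].mean()) for q in(190,230,300)])
for row in (v.min(),v.min()+4,v.min()+8):
    for dz in(.0435,.0505): print(row,dz,(M.T@(onplane(P,np.array(255.5),np.array(float(row)),s["eef_pos"][2]-.104+.053-(.007 if dz>.05 else 0))-s["eef_pos"])).round(4))
go(.534,-.342,.20,-97)
```

```text
177 344 [(190, np.float64(255.0)), (230, np.float64(255.5)), (300, np.float64(256.0))]
177 0.0435 [ 0.0467 -0.0005  0.051 ]
177 0.0505 [ 0.0446 -0.0005  0.058 ]
181 0.0435 [ 0.0451 -0.0005  0.051 ]
181 0.0505 [ 0.043  -0.0005  0.058 ]
185 0.0435 [ 0.0435 -0.0005  0.051 ]
185 0.0505 [ 0.0413 -0.0005  0.058 ]
t 9.93 at [ 0.5367 -0.2106  0.2968] psi -93.4 -> d [ 0.1314 -0.0052  0.0967] twist 3.6 tilt 0.03
```

>>> apply_moves(
  rows=[
    {"gripper": 5,"delta_pos": [0.03,-0.001,0],"twist": 1},
    {"gripper": 5,"delta_pos": [0.065,-0.002,0.02],"twist": 2},
    {"gripper": 5,"delta_pos": [0.1,-0.004,0.06],"twist": 3.6},
    {"gripper": 5,"delta_pos": [0.13,-0.006,0.095],"twist": 3.6},
    {"gripper": 5,"delta_pos": [0.13,-0.006,0.12],"twist": 3.6},
  ],
)

```text
time: 10.55
eef_pos: [0.5343, -0.3418, 0.1745]
tool_rot: [2.079, -2.354, -0.004]
force: [-0.2, -0.1, -1.3]
finger_gap: 0.144
gripper_force: 87.9
```

>>> apply_moves(
  rows=[
    {"gripper": 5,"delta_pos": [0,0,0],"twist": 0},
    {"gripper": 5,"delta_pos": [0,0,0],"twist": 0},
  ],
)

```text
time: 10.8
eef_pos: [0.5356, -0.3409, 0.1788]
tool_rot: [-2.081, 2.352, -0.003]
force: [0.1, -0.8, -1.0]
finger_gap: 0.139
gripper_force: 87.8
```

Run:
```python
from h import *
go(.5345,-.3405,.150,-97)
im=r.get_image("scene"); P=r.camera_params("scene")
c=proj(P,[.542,-.279,.05]).astype(int); print(c)
a,b=max(c[0]-60,0),max(c[1]-60,0)
cv2.imwrite("pics/s4.png",cv2.resize(im[b:b+100,a:a+130],None,fx=6,fy=6,interpolation=cv2.INTER_CUBIC)[:,:,::-1])
s,M,p=st(); A=s["eef_pos"]-.062*M[:,0]; print("held axis",A.round(4))
```

```text
t 10.8 at [ 0.5356 -0.3409  0.1788] psi -97.0 -> d [-0.0002  0.0012  0.0288] twist 0.0 tilt 0.13
[208 234]
held axis [ 0.5433 -0.2794  0.1792]
```

View pics/s4.png

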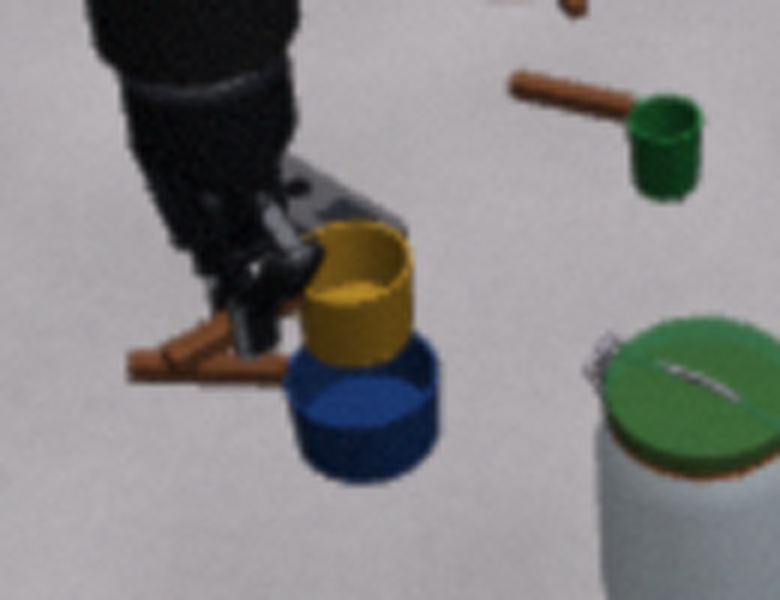

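The yellow pan hangs level and centred over the blue one: bowl at (357,295) above blue at (362,400). Lowering gently.

>>> apply_moves(
  rows=[
    {"gripper": 5,"delta_pos": [0,0.001,0.015],"twist": 0},
    {"gripper": 5,"delta_pos": [0,0.001,0.03],"twist": 0},
    {"gripper": 5,"delta_pos": [0,0.001,0.045],"twist": 0},
    {"gripper": 5,"delta_pos": [0,0.001,0.055],"twist": 0},
    {"gripper": 5,"delta_pos": [0,0.001,0.055],"twist": 0},
  ],
)

```text
time: 11.48
eef_pos: [0.5333, -0.3411, 0.1204]
tool_rot: [2.079, -2.354, -0.003]
force: [0.0, -0.5, -2.2]
finger_gap: 0.142
gripper_force: 87.9
```

>>> apply_moves(
  rows=[
    {"gripper": 5,"delta_pos": [0,0,0.002],"twist": 0},
    {"gripper": 5,"delta_pos": [0,0,0.004],"twist": 0},
    {"gripper": 5,"delta_pos": [0,0,0.004],"twist": 0},
  ],
)

```text
time: 11.85
eef_pos: [0.5339, -0.3413, 0.118]
tool_rot: [-2.08, 2.354, -0.0]
force: [0.3, -1.3, -3.0]
finger_gap: 0.134
gripper_force: 87.9
```

>>> apply_moves(
  rows=[
    {"gripper": 5,"delta_pos": [0,0,0.001],"twist": 0},
    {"gripper": 5,"delta_pos": [0,0,0.002],"twist": 0},
    {"gripper": 5,"delta_pos": [0,0,0.002],"twist": 0},
  ],
)

```text
time: 12.22
eef_pos: [0.5338, -0.3412, 0.1157]
tool_rot: [2.08, -2.354, -0.0]
force: [-0.2, 0.7, -1.3]
finger_gap: 0.142
gripper_force: 87.9
```

>>> apply_moves(
  rows=[
    {"gripper": 5,"delta_pos": [0,0,0.001],"twist": 0},
    {"gripper": 5,"delta_pos": [0,0,0.002],"twist": 0},
    {"gripper": 5,"delta_pos": [0,0,0.002],"twist": 0},
  ],
)

```text
time: 12.6
eef_pos: [0.5338, -0.3412, 0.1137]
tool_rot: [2.08, -2.355, -0.0]
force: [0.0, 0.3, -2.2]
finger_gap: 0.144
gripper_force: 87.9
```

>>> apply_moves(
  rows=[
    {"gripper": 5,"delta_pos": [0,0,0.001],"twist": 0},
    {"gripper": 5,"delta_pos": [0,0,0.002],"twist": 0},
    {"gripper": 5,"delta_pos": [0,0,0.002],"twist": 0},
  ],
)

```text
time: 12.98
eef_pos: [0.5339, -0.3414, 0.1124]
tool_rot: [-2.08, 2.355, -0.001]
force: [-1.7, 0.3, 1.1]
finger_gap: 0.141
gripper_force: 88.4
```

>>> apply_moves(
  rows=[
    {"gripper": 5,"delta_pos": [0,0,0.001],"twist": 0},
    {"gripper": 5,"delta_pos": [0,0,0.001],"twist": 0},
  ],
)

```text
time: 13.22
eef_pos: [0.5339, -0.3416, 0.1121]
tool_rot: [2.08, -2.354, 0.002]
force: [-2.6, 0.4, 6.1]
finger_gap: 0.137
gripper_force: 89.0
```

>>> apply_moves(
  rows=[
    {"gripper": 38,"delta_pos": [0,0,0],"twist": 0},
    {"gripper": 38,"delta_pos": [0,0,0],"twist": 0},
    {"gripper": 38,"delta_pos": [0,0,0],"twist": 0},
  ],
  newtons=30,
)

```text
time: 13.6
eef_pos: [0.5338, -0.3411, 0.1106]
tool_rot: [2.08, -2.354, -0.001]
force: [-0.2, 0.5, 0.8]
finger_gap: 0.377
gripper_force: 0.0
```

>>> apply_moves(
  rows=[
    {"gripper": 38,"delta_pos": [0,0,-0.02],"twist": 0},
    {"gripper": 38,"delta_pos": [0,0,-0.06],"twist": 0},
    {"gripper": 38,"delta_pos": [0,0,-0.11],"twist": 0},
    {"gripper": 38,"delta_pos": [-0.03,0,-0.16],"twist": 0},
    {"gripper": 38,"delta_pos": [-0.06,0,-0.19],"twist": 0},
  ],
)

```text
time: 14.22
eef_pos: [0.5412, -0.2816, 0.306]
tool_rot: [-2.077, 2.354, -0.008]
force: [0.4, 0.8, -0.5]
finger_gap: 0.378
gripper_force: 0.0
```

>>> apply_moves(
  rows=[
    {"gripper": 38,"delta_pos": [0,0,0],"twist": 0},
    {"gripper": 38,"delta_pos": [0,0,0],"twist": 0},
  ],
)

```text
time: 14.48
eef_pos: [0.5411, -0.2817, 0.3012]
tool_rot: [-2.08, 2.354, -0.0]
force: [0.2, -0.3, -1.3]
finger_gap: 0.383
gripper_force: 0.0
```

Run:
```python
from h import *
P=r.camera_params("wrist"); im=r.get_image("wrist"); cv2.imwrite("pics/w5.png",im[:,:,::-1])
rim(im,P,"blue",.044,40); rim(im,P,"yellow",.054,31); wood(im,P,.06); wood(im,P,.051)
go(.467,-.045,.30,21)
```

```text
blue px [255. 158.] area 896 encl 0.5418 -0.2794 r 39.8 want 40 xr [ 0.5027 -0.3183] [ 0.5808 -0.2396]
yellow px [258. 164.] area 2247 encl 0.5408 -0.2793 r 31.0 want 31 xr [ 0.5104 -0.3095] [ 0.5715 -0.2487]
wood px [504.  10.] n 353 c [ 0.3212 -0.3903] ang 122.3 ends [ 0.3283 -0.4015] [ 0.3134 -0.3781]
wood px [256.  95.] n 1333 c [ 0.5334 -0.3477] ang 83.6 ends [ 0.5293 -0.3839] [ 0.5378 -0.3084]
wood px [316. 108.] n 1285 c [ 0.4814 -0.3308] ang 39.2 ends [ 0.4519 -0.3548] [ 0.5125 -0.3055]
wood px [504.  10.] n 353 c [ 0.3152 -0.3911] ang 122.3 ends [ 0.3224 -0.4026] [ 0.3072 -0.3785]
wood px [256.  95.] n 1333 c [ 0.5335 -0.3473] ang 83.6 ends [ 0.5293 -0.3845] [ 0.538  -0.3069]
wood px [316. 108.] n 1285 c [ 0.4799 -0.3299] ang 39.2 ends [ 0.4496 -0.3546] [ 0.5119 -0.3038]
t 14.53 at [ 0.5409 -0.2819  0.3003] psi -97.1 -> d [-0.2259  0.1026  0.0005] twist -118.1 tilt 0.07
```

View pics/w5.png

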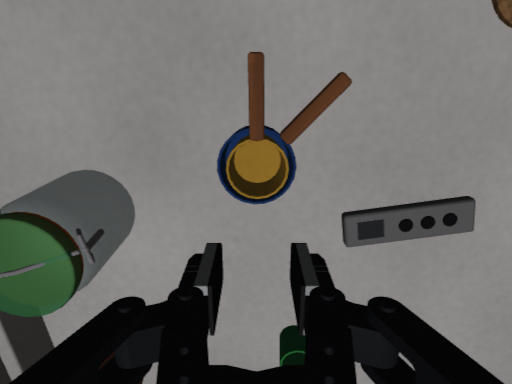

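Nested: the yellow rim fits r = 31.0 at its expected 54 mm height, concentric with blue at (258,165). Handles are yellow -96.5° and blue -141°, so green should go to about -51.5°. Moving to the green pan.

>>> apply_moves(
  rows=[
    {"gripper": 38,"delta_pos": [-0.03,0.012,0],"twist": 8},
    {"gripper": 38,"delta_pos": [-0.08,0.035,0],"twist": 18},
    {"gripper": 38,"delta_pos": [-0.13,0.06,0],"twist": 28},
    {"gripper": 38,"delta_pos": [-0.18,0.08,0.01],"twist": 38},
    {"gripper": 38,"delta_pos": [-0.222,0.1,0.03],"twist": 48},
  ],
)

```text
time: 15.15
eef_pos: [0.4704, -0.0523, 0.2723]
tool_rot: [0.958, -2.992, 0.0]
force: [0.5, 1.2, -0.9]
finger_gap: 0.38
gripper_force: 0.0
```

>>> apply_moves(
  rows=[
    {"gripper": 38,"delta_pos": [0,0,0.03],"twist": 8},
    {"gripper": 38,"delta_pos": [0,0,0.05],"twist": 13},
    {"gripper": 38,"delta_pos": [0,0,0.05],"twist": 13},
    {"gripper": 38,"delta_pos": [0,0,0.05],"twist": 13},
  ],
)

```text
time: 15.65
eef_pos: [0.4712, -0.0537, 0.2235]
tool_rot: [-0.625, 3.079, -0.001]
force: [0.5, 0.0, 0.7]
finger_gap: 0.378
gripper_force: 0.0
```

Run:
```python
from h import *
P=r.camera_params("wrist"); im=r.get_image("wrist")
rim(im,P,"green",.048,22); wood(im,P,.055)
go(.470,-.047,.102,-158)
```

```text
green px [262. 251.] area 742 encl 0.5224 -0.0259 r 21.7 want 22 xr [ 0.5009 -0.0475] [ 0.544  -0.0047]
wood px [428. 118.] n 2114 c [0.3736 0.0355] ang -24.7 ends [0.3387 0.0516] [0.4117 0.018 ]
wood px [265. 189.] n 1625 c [ 0.4666 -0.0483] ang 21.8 ends [ 0.4342 -0.0612] [ 0.502  -0.0341]
t 15.7 at [ 0.4713 -0.0536  0.2238] psi -157.1 -> d [-0.0012  0.0066  0.1218] twist 0.9 tilt 0.06
```

>>> apply_moves(
  rows=[
    {"gripper": 38,"delta_pos": [-0.001,0.0065,0.02],"twist": 1},
    {"gripper": 38,"delta_pos": [-0.001,0.0065,0.06],"twist": 1},
    {"gripper": 38,"delta_pos": [-0.001,0.0065,0.1],"twist": 1},
    {"gripper": 38,"delta_pos": [-0.001,0.0065,0.122],"twist": 1},
    {"gripper": 38,"delta_pos": [-0.001,0.0065,0.122],"twist": 1},
  ],
)

```text
time: 16.32
eef_pos: [0.4689, -0.0471, 0.1]
tool_rot: [0.596, -3.082, 0.0]
force: [-0.3, -0.0, 1.3]
finger_gap: 0.382
gripper_force: 0.0
```

>>> apply_moves(
  rows=[
    {"gripper": 5,"delta_pos": [0,0,0],"twist": 0},
    {"gripper": 5,"delta_pos": [0,0,0],"twist": 0},
    {"gripper": 5,"delta_pos": [0,0,0],"twist": 0},
    {"gripper": 5,"delta_pos": [0,0,0],"twist": 0},
  ],
  newtons=90,
)

```text
time: 16.82
eef_pos: [0.4702, -0.0468, 0.1026]
tool_rot: [-0.596, 3.082, -0.001]
force: [-2.0, -0.7, 6.6]
finger_gap: 0.145
gripper_force: 88.3
```

```bash
python3 -c "
from h import *
go(.4695,-.0472,.102,-158.1)"
```

```text
t 16.82 at [ 0.4702 -0.0468  0.1026] psi -158.1 -> d [ 0.0008 -0.0001  0.0006] twist -0.0 tilt 0.15
```

>>> apply_moves(
  rows=[
    {"gripper": 5,"delta_pos": [0,0,-0.01],"twist": 0},
    {"gripper": 5,"delta_pos": [0,0,-0.03],"twist": 0},
    {"gripper": 5,"delta_pos": [0,0,-0.07],"twist": 0},
    {"gripper": 5,"delta_pos": [0,0,-0.12],"twist": 0},
    {"gripper": 5,"delta_pos": [0,0,-0.16],"twist": 0},
  ],
)

```text
time: 17.45
eef_pos: [0.4692, -0.0467, 0.2631]
tool_rot: [-0.596, 3.083, 0.001]
force: [0.5, 0.7, -1.8]
finger_gap: 0.146
gripper_force: 87.8
```

>>> apply_moves(
  rows=[
    {"gripper": 5,"delta_pos": [0,-0.02,0],"twist": -8},
    {"gripper": 5,"delta_pos": [0.001,-0.05,0],"twist": -18},
    {"gripper": 5,"delta_pos": [0.001,-0.08,0],"twist": -28},
    {"gripper": 5,"delta_pos": [0.002,-0.115,0],"twist": -38},
    {"gripper": 5,"delta_pos": [0.002,-0.148,0],"twist": -48},
  ],
)

```text
time: 18.08
eef_pos: [0.5229, -0.1858, 0.2608]
tool_rot: [-1.807, 2.57, 0.001]
force: [0.1, 0.4, -1.5]
finger_gap: 0.145
gripper_force: 87.8
```

>>> apply_moves(
  rows=[
    {"gripper": 5,"delta_pos": [0.02,-0.018,0],"twist": -9},
    {"gripper": 5,"delta_pos": [0.045,-0.04,0],"twist": -19},
    {"gripper": 5,"delta_pos": [0.07,-0.06,0],"twist": -29},
    {"gripper": 5,"delta_pos": [0.095,-0.08,0],"twist": -39},
    {"gripper": 5,"delta_pos": [0.11,-0.096,0],"twist": -48},
  ],
)

```text
time: 18.7
eef_pos: [0.5751, -0.3223, 0.2604]
tool_rot: [-2.695, 1.615, 0.002]
force: [-0.4, 0.5, -1.8]
finger_gap: 0.144
gripper_force: 87.8
```

```bash
python3 -c "
from h import *
go(.576,-.3233,.19,-51.5)"
```

```text
t 18.7 at [ 0.5751 -0.3223  0.2604] psi -61.9 -> d [ 0.0014 -0.0004  0.0704] twist -10.4 tilt 0.06
```

>>> apply_moves(
  rows=[
    {"gripper": 5,"delta_pos": [0.001,0,0.02],"twist": -5},
    {"gripper": 5,"delta_pos": [0.001,0,0.045],"twist": -10.4},
    {"gripper": 5,"delta_pos": [0.001,0,0.07],"twist": -10.4},
    {"gripper": 5,"delta_pos": [0.001,0,0.07],"twist": -10.4},
    {"gripper": 5,"delta_pos": [0.001,0,0.07],"twist": -10.4},
  ],
)

```text
time: 19.32
eef_pos: [0.5758, -0.3222, 0.1922]
tool_rot: [2.827, -1.37, 0.002]
force: [0.2, -0.0, -1.3]
finger_gap: 0.146
gripper_force: 87.8
```

Run:
```python
from h import *
go(.576,-.3233,.19,-51.5); P=r.camera_params("wrist"); s,M,p=st(); im=r.get_image("wrist")
k=mask(im,"wood"); k[:,:225]=0;k[:,287:]=0;k[:150]=0;k[345:]=0
v,u=np.nonzero(k); print(v.min(),[(q,u[v==q].mean()) for q in(200,230,290)])
for row in (v.min(),v.min()+4,v.min()+8): print(row,(M.T@(onplane(P,np.array(255.5),np.array(float(row)),s["eef_pos"][2]-.1026+.055)-s["eef_pos"])).round(4))
A=s["eef_pos"]-.0562*M[:,0]; print("held axis",A.round(4))
S=r.camera_params("scene"); im=r.get_image("scene"); c=proj(S,[.542,-.279,.05]).astype(int)
a,b=c[0]-60,c[1]-60
cv2.imwrite("pics/s6.png",cv2.resize(im[b:b+100,a:a+130],None,fx=6,fy=6,interpolation=cv2.INTER_CUBIC)[:,:,::-1])
```

```text
t 19.32 at [ 0.5758 -0.3222  0.1922] psi -51.7 -> d [0.001  0.0005 0.0022] twist -0.2 tilt 0.08
195 [(200, np.float64(255.5)), (230, np.float64(256.0)), (290, np.float64(256.0))]
195 [ 0.0409 -0.0006  0.0477]
199 [ 0.0393 -0.0006  0.0477]
203 [ 0.0377 -0.0006  0.0476]
held axis [ 0.541  -0.2781  0.1921]
```

View pics/s6.png

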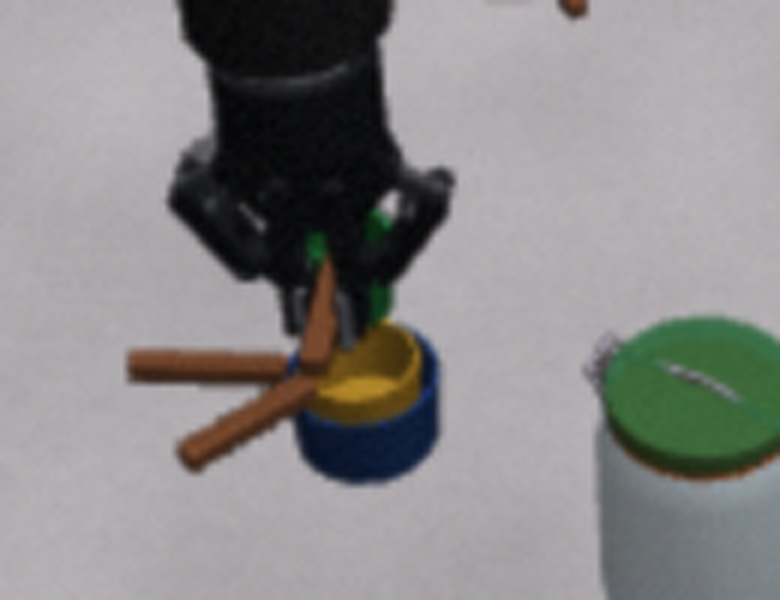

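The yellow pan sits in blue, the green pan is held above it at (375,270), and the handles fan as wanted. The tip check agrees (38.8 mm), so I'll lower it.

>>> apply_moves(
  rows=[
    {"gripper": 5,"delta_pos": [0.001,0,0.015],"twist": 0},
    {"gripper": 5,"delta_pos": [0.001,0,0.03],"twist": 0},
    {"gripper": 5,"delta_pos": [0.001,0,0.045],"twist": 0},
    {"gripper": 5,"delta_pos": [0.001,0,0.06],"twist": 0},
    {"gripper": 5,"delta_pos": [0.001,0,0.066],"twist": 0},
  ],
)

```text
time: 20.05
eef_pos: [0.5755, -0.3226, 0.1229]
tool_rot: [2.827, -1.37, -0.004]
force: [0.2, -0.6, -0.7]
finger_gap: 0.143
gripper_force: 87.8
```

>>> apply_moves(
  rows=[
    {"gripper": 5,"delta_pos": [0,0,0.001],"twist": 0},
    {"gripper": 5,"delta_pos": [0,0,0.003],"twist": 0},
    {"gripper": 5,"delta_pos": [0,0,0.003],"twist": 0},
  ],
)

```text
time: 20.42
eef_pos: [0.5762, -0.3229, 0.1222]
tool_rot: [-2.827, 1.37, -0.001]
force: [-0.6, 0.5, -2.7]
finger_gap: 0.146
gripper_force: 87.8
```

>>> apply_moves(
  rows=[
    {"gripper": 5,"delta_pos": [0,0,0.001],"twist": 0},
    {"gripper": 5,"delta_pos": [0,0,0.002],"twist": 0},
    {"gripper": 5,"delta_pos": [0,0,0.002],"twist": 0},
  ],
)

```text
time: 20.8
eef_pos: [0.576, -0.3228, 0.1197]
tool_rot: [-2.827, 1.37, 0.0]
force: [-0.3, 0.4, -0.6]
finger_gap: 0.142
gripper_force: 87.8
```

>>> apply_moves(
  rows=[
    {"gripper": 5,"delta_pos": [0,0,0.001],"twist": 0},
    {"gripper": 5,"delta_pos": [0,0,0.0015],"twist": 0},
    {"gripper": 5,"delta_pos": [0,0,0.0015],"twist": 0},
  ],
)

```text
time: 21.18
eef_pos: [0.5762, -0.323, 0.1189]
tool_rot: [2.827, -1.37, 0.001]
force: [-0.7, 0.4, 2.5]
finger_gap: 0.141
gripper_force: 88.3
```

>>> apply_moves(
  rows=[
    {"gripper": 5,"delta_pos": [0,0,0.001],"twist": 0},
    {"gripper": 5,"delta_pos": [0,0,0.001],"twist": 0},
  ],
)

```text
time: 21.42
eef_pos: [0.5764, -0.3231, 0.1187]
tool_rot: [2.827, -1.37, 0.002]
force: [-1.6, -0.4, 6.5]
finger_gap: 0.143
gripper_force: 88.9
```

Contact came at 0.1187, where the calculation put it (0.1186). Releasing and backing off.

>>> apply_moves(
  rows=[
    {"gripper": 34,"delta_pos": [0,0,0],"twist": 0},
    {"gripper": 34,"delta_pos": [0,0,0],"twist": 0},
    {"gripper": 34,"delta_pos": [0,0,0],"twist": 0},
  ],
  newtons=30,
)

```text
time: 21.8
eef_pos: [0.5759, -0.3227, 0.1168]
tool_rot: [-2.827, 1.37, 0.001]
force: [0.4, 0.1, 0.8]
finger_gap: 0.34
gripper_force: 0.0
```

>>> apply_moves(
  rows=[
    {"gripper": 34,"delta_pos": [0,0,-0.02],"twist": 0},
    {"gripper": 34,"delta_pos": [0,0,-0.06],"twist": 0},
    {"gripper": 34,"delta_pos": [0,0,-0.11],"twist": 0},
    {"gripper": 34,"delta_pos": [-0.03,0,-0.16],"twist": 0},
    {"gripper": 34,"delta_pos": [-0.06,0,-0.19],"twist": 0},
  ],
)

```text
time: 22.42
eef_pos: [0.5385, -0.2757, 0.3122]
tool_rot: [-2.826, 1.371, -0.008]
force: [0.6, 0.6, 0.6]
finger_gap: 0.341
gripper_force: 0.0
```

>>> apply_moves(
  rows=[
    {"gripper": 34,"delta_pos": [0,0,0],"twist": 0},
    {"gripper": 34,"delta_pos": [0,0,0],"twist": 0},
  ],
)

```text
time: 22.68
eef_pos: [0.5388, -0.2756, 0.3079]
tool_rot: [-2.827, 1.37, -0.001]
force: [-0.3, -0.4, -0.8]
finger_gap: 0.343
gripper_force: 0.0
```

Run:
```python
from h import *
P=r.camera_params("wrist"); im=r.get_image("wrist"); cv2.imwrite("pics/w7.png",im[:,:,::-1])
for c,z,q in(("blue",.044,40),("yellow",.054,31),("green",.064,22)): rim(im,P,c,z,q)
wood(im,P,.06); go(.5,-.2,.3)
```

```text
blue px [248. 155.] area 667 encl 0.5422 -0.2791 r 39.7 want 40 xr [ 0.5029 -0.3146] [ 0.5812 -0.24  ]
yellow px [262. 160.] area 966 encl 0.5412 -0.2793 r 31.0 want 31 xr [ 0.5104 -0.3097] [ 0.5713 -0.2487]
green px [24. 90.] area 1181 encl 0.765 -0.2168 r 54.6 want 22 xr [ 0.7253 -0.27  ] [ 0.7807 -0.1636]
green px [258. 161.] area 1152 encl 0.5422 -0.2791 r 22.1 want 22 xr [ 0.5203 -0.3006] [ 0.5636 -0.2572]
wood px [256. 100.] n 1272 c [ 0.5782 -0.3243] ang 128.4 ends [ 0.6008 -0.3528] [ 0.5539 -0.2937]
wood px [309. 111.] n 1293 c [ 0.5344 -0.3473] ang 84.0 ends [ 0.5305 -0.3841] [ 0.5385 -0.3087]
wood px [336. 159.] n 1069 c [ 0.4839 -0.3293] ang 38.8 ends [ 0.4538 -0.3536] [ 0.5147 -0.3046]
wood px [498. 212.] n 1593 c [ 0.3156 -0.3909] ang 142.5 ends [ 0.345  -0.4136] [ 0.2841 -0.3667]
t 22.73 at [ 0.5388 -0.2758  0.3068] psi -51.7 -> d [-0.0835 -0.0165  0.0068] twist None tilt 0.07
```

View pics/w7.png

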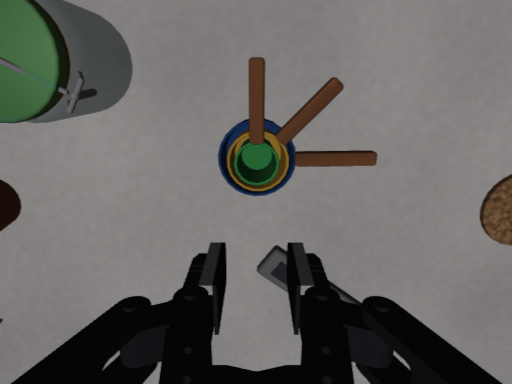

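The view shows all three pans nested and concentric at (258,158). Each rim radius fits at its seated height. The handles lie at -51.6°, -96° and -141°, so the fan steps are about 45°. The arm is clear, so I'll hand the job in.

```bash
python3 -c "
from cell import r
print(r.close_job())"
```

```text
the job is handed in; nothing more can be done
None
```

The job is handed in after about 23 s: green sits in yellow in blue, each flat on the base below, with the handles fanned in steps of about 45° and blue within about 1 mm of where I first measured it close up.

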